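# Put the spare lamp sockets away in the walnut block

### The arm

A 6-joint arm with a two-finger parallel gripper is mounted at the origin on the work surface. World frame = base frame: x ahead of the robot, y to its left, z up, the work surface at z = 0. Lengths are in m, angles in degrees, forces in N, time in s.
With the tool pointing down it reaches from about 0.3 to 0.75 m from the base axis. Payload 8.5 kg.
Tool frame: the origin (TCP) lies at the very end of the fingers, on their centre line; the grasp point (between the pads) lies 19 mm behind it (env.grasp_offset is the distance from the TCP to the grasp point, in m); y points along the fingers, z is the direction in which the jaws open and shut, and the axes are right-handed (so a half turn about y gives the same grasp; the last joint's range is limited). The gripper opens to 85 mm and grips with 20 to 120 N. Pads are 22 mm wide; open, the fingers measure 114 mm over their backs; the gripper's body (76 mm by 85 mm) begins 54 mm behind the grasp point. The pads swing forward as they close: fully open they stand 13 mm farther back than shut.
Start: joints at [-85.846, 21.807, 74.336, -0, 83.858, -12.336], TCP at [0.156, -0.527, 0.21] pointing down, gripper open.
Joint ranges: [-178.18, 178.18], [-50.72, 133.34], [12.68, 142.11], [-81.47, 261.47], [9.98, 163.14], [-165.26, 165.26]. Speed limits (degrees/s): [136.94, 136.94, 180, 180, 180, 180].

### API

Orientations are given as a 3x3 rotation matrix whose columns are the frame's x, y, z axes.
In Python, from rig import env gives the robot as it stands. The module is installed in compiled form; this text tells all that it offers.
- The arm moves only by the shell command python3 -m pendant 'ROWS' [FORCE]. ROWS is JSON, a list of rows, each a list of 3 entries, a list of its own where there are three numbers: the shift along the world's x, y, z as a fraction of full scale, then the turn about the world's z as a fraction of full scale, then the opening, from 0 (shut) to 1 (fully open). A call has 1 to 12 rows; each row shifts and turns the commanded pose from where the row before left it; what a row does not reach is not made up. Full scale, the value 1, is 30 mm for a shift and 5 degrees for a turn. A row lasts 1/12 s, in which the tool goes at most 41.7 mm and 7.16 degrees, less where a joint would pass 70% of its speed; a pose out of reach is approached as far as the arm can. A call with a number of a shift or a turn outside -1 to 1 is refused whole. A call with a gripper value outside its range is refused whole. The fingers move at their own pace and stop on an object; FORCE is the grip in N (left out, the last holds). Time passes only in rows, so rows that do not move let the fingers close. It gives the time, the measured TCP pose, the force and the opening at its end, in the units of the state.
- env.observe(): the state, without advancing time (a new reading comes with each control period).
- env.get_image(name): name is "scene" or "side" or "wrist"; returns (picture, depth): 384x512x3 uint8, red, green, blue; 384x512 float32, m along the optical axis (not along the pixel's ray), 0 where there is no reading.
- env.camera_model(name): a dict with "camera_matrix" (3x3 intrinsics, pixels), "R" (3x3) and "t" (3): a world point X has camera coordinates R X + t; the wrist camera has in their place "tool_from_camera" (4x4, takes a point from camera to tool coordinates, whose origin is the TCP and whose axes are the tool frame's). Camera axes: x right, y down, z forward; pixel columns grow to the right and rows downward; lengths in m; the calibration is good to about 2 mm. The wrist camera is an equidistant fisheye: a pixel r from the principal point sees the ray r / f radians off the axis. A picture is of the moment at which its call begins: read the wrist's pose just before it. camera_model takes no time and is no camera call.
- env.close_job(): hands the job in, once; it reports no verdict.
The state is a dict: "time_s": time; "q": joint angles; "qvel": joint speeds; "joint_efforts": joint torques, N m; "position": TCP position; "tool_rot": TCP orientation; "ft_force": force on the tool from outside, world axes, zero at the start; "wrist_torque": the same for the moment, N m; "grip_width": finger opening in m.
Only numpy, scipy, OpenCV 4.12 (cv2) and the standard library are available. Lean on these libraries where they do the work, as an engineer would, in place of code of your own. Each camera call takes 0.05 s, during which the arm holds its last target.

### The job

Two short white lamp sockets with brass-ringed tops have been left standing loose on the stage manager's desk. Put each one into an empty pocket of the walnut block, one to a pocket, standing upright on the pocket floor, and let go. One pocket already has its socket; the taller, waisted white piece on the desk is only a spacer, not a lamp socket.

Things in the scene. Friction and masses are not known exactly. Their poses are not given: they have to be found in the camera images.
- socket_a: Loose spare lamp socket standing on the desk: white moulded cylinder 28 mm across on a foot flange 34 mm across and 8 mm high, 56 mm tall in all, thin brass ring and dark round opening on its flat top; 40 to 85 g. Origin: centre of its underside, z up its axis. Grip the 28 mm body from above. A similar white spacer, 85 mm tall, waisted, no brass ring, is not a socket.
- socket_b: Second loose spare lamp socket, identical to socket_a (56 mm tall, 28 mm body, 34 mm foot flange; origin at the centre of its underside). The other things standing on the desk are at least 80 mm from the loose sockets, centre to centre.
- disc_a: Fixed black rubber disc, 44 mm across, 2 mm thick, on the floor of an empty pocket of the walnut block. Origin: centre of its underside, the pocket's centre, 5 mm above the desk; its y axis runs along the row of pockets. The fixed block is 78 x 214 mm and 28 mm high, with three square pockets 54 mm wide and 23 mm deep, 68 mm apart. A socket put in stands on the disc.
- disc_b: The same kind of disc in the other empty pocket (same size, origin and axes as disc_a); either socket may go in either pocket. The remaining pocket of the three (any of them) has no disc and holds an identical third socket, whose top is 33 mm above the block's top; with the fingers closing across the row there is ample room.
Things that resemble listed ones, but are neither listed nor needed, are in the scene too. What is shaped like the socket_b but red is not meant. What is shaped like the disc_b but pink is not meant.

How it is judged (in metres and radians):
At the end, for the whole second after the job is handed in: Each of the two loose sockets stands in its own empty pocket of the block: its underside within 20 mm of the pocket's centre sideways and less than 6 mm above the disc, upright within 10 degrees and at rest (((horizontal distance between socket_a and disc_a below 0.02 m and z of socket_a in the frame of disc_a between -0.004 and 0.008 m and horizontal distance between socket_b and disc_b below 0.02 m and z of socket_b in the frame of disc_b between -0.004 and 0.008 m) or (horizontal distance between socket_a and disc_b below 0.02 m and z of socket_a in the frame of disc_b between -0.004 and 0.008 m and horizontal distance between socket_b and disc_a below 0.02 m and z of socket_b in the frame of disc_a between -0.004 and 0.008 m)) and angle between each of socket_a, socket_b's own z axis and vertical below 0.18 rad and linear speed of each of socket_a, socket_b below 0.02 m/s); the robot touches nothing.
It also fails if it takes over 54 s, if anything falls off the work surface, if the arm or the gripper's body presses on something with over 40 N, if the wrist force passes 120 N, or if a joint passes its speed limit or range.

## Working session

There is one attempt and no reset: what is moved stays moved. The work goes in short steps, Python scripts to look and compute and a shell command to move; the robot and the scene stay as the last step left them, time stands still between calls to the robot, and variables do not carry over. Pictures are saved under pics/ and viewed, and the job is handed in when it is done.

```bash
mkdir -p pics; cat > h.py <<'E'
import numpy as np, cv2
from rig import env
def snap(n,f):
    im,d=env.get_image(n); cv2.imwrite('pics/'+f+'.png',im[:,:,::-1]); np.save('pics/'+f+'.npy',d); return im,d
def ray_plane(n,u,v,z):
    c=env.camera_model(n);K,R,t=map(np.array,(c['camera_matrix'],c['R'],c['t']))
    d=R.T@np.linalg.inv(K)@np.array([u,v,1.]); o=-R.T@t
    return o+d*(z-o[2])/d[2]
def cloud(n,d):
    c=env.camera_model(n);K,R,t=map(np.array,(c['camera_matrix'],c['R'],c['t']))
    v,u=np.mgrid[:384,:512]; P=np.stack([u*d,v*d,d],-1)@np.linalg.inv(K).T
    return (P-t)@R
E
python3 - <<'E'
from h import *
snap('scene','s1'); snap('side','d1')
s=env.observe(); print(s['time_s'],s['position'],s['tool_rot'],s['grip_width'],env.grasp_offset)
for n in('scene','side','wrist'):print(n,env.camera_model(n))
E
```

```text
0.1 [ 0.15608491 -0.52707848  0.20956503] [[-9.58876701e-01 -1.02308315e-04  2.83822942e-01]
 [-2.83822814e-01  1.36082110e-03 -9.58875778e-01]
 [-2.88131283e-04 -9.99999069e-01 -1.33389708e-03]] 0.08546826436362598 0.0187
scene {'camera_matrix': array([[456.84078548,   0.        , 263.38383156],
       [  0.        , 456.84078548, 186.05240637],
       [  0.        ,   0.        ,   1.        ]]), 'R': array([[ 0.50241505,  0.8644521 , -0.01736896],
       [ 0.63563382, -0.3828959 , -0.67034348],
       [-0.58613033,  0.32575035, -0.74184765]]), 't': array([-0.30792644, -0.31117114,  1.28577698])}
side {'camera_matrix': array([[402.62014162,   0.        , 254.77338768],
       [  0.        , 402.62014162, 201.40849715],
       [  0.        ,   0.        ,   1.        ]]), 'R': array([[-0.7300798 , -0.68323619, -0.01310726],
       [-0.52539596,  0.57347612, -0.62855725],
       [ 0.43696976, -0.45201045, -0.77765287]]), 't': array([0.43408759, 0.30468712, 0.54803154])}
wrist {'camera_matrix': array([[297.31863964,   0.        , 256.97397487],
       [  0.        , 297.31863964, 189.23248727],
       [  0.        ,   0.        ,   1.        ]]), 'tool_from_camera': array([[ 4.25893391e-04,  9.56627377e-01,  2.91314058e-01,
        -7.44424616e-02],
       [ 1.05910474e-03, -2.91314353e-01,  9.56626796e-01,
        -1.63521728e-01],
       [ 9.99999348e-01, -9.88889301e-05, -1.13723745e-03,
        -1.19313090e-03],
       [ 0.00000000e+00,  0.00000000e+00,  0.00000000e+00,
         1.00000000e+00]])}
```

View pics/s1.png

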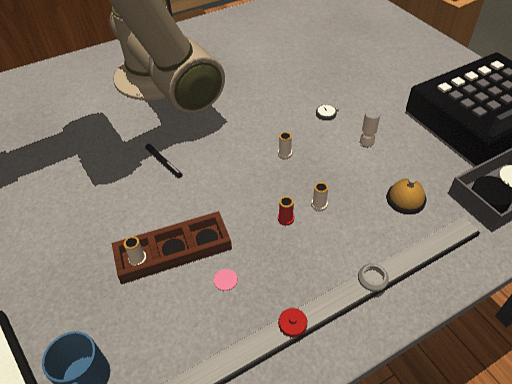

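View pics/d1.png

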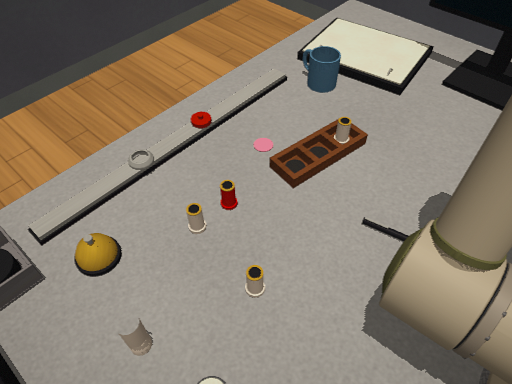

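The scene view shows white candidates at (286,145), (320,195), (370,130) and (134,250), plus a red one at (286,210).
- The first two are short with brass rings, so they are the loose sockets.
- (370,130) is waisted with no ring, so it's the spacer. (134,250) is already in a pocket.
- The empty pockets with black discs are at (173,245) and (206,236). The pink disc at (226,280) is a decoy.

Next I'll measure these and confirm with an enlarged crop.

```bash
python3 - <<'E'
from h import *
# one enlarged crop of both views
a=cv2.imread('pics/s1.png');b=cv2.imread('pics/d1.png')
A=cv2.resize(a[100:290,100:400],None,fx=2.5,fy=2.5,interpolation=3)[:, :]
cv2.imwrite('pics/crop1.png',cv2.resize(a[95:290,110:390],(790,550),interpolation=2))
def cents(img,roi,f):
    x0,y0,x1,y1=roi; h=cv2.cvtColor(img,cv2.COLOR_BGR2HSV)[y0:y1,x0:x1]
    m=f(h).astype(np.uint8)
    n,l,s,c=cv2.connectedComponentsWithStats(m)
    out=[]
    for i in range(1,n):
        if s[i,4]>=15:
            cn=max(cv2.findContours((l==i).astype(np.uint8),0,1)[0],key=cv2.contourArea)
            hull=cv2.convexHull(cn); x,y,w,hh=cv2.boundingRect(hull)
            mo=cv2.moments(hull); out.append((mo['m10']/mo['m00']+x0,mo['m01']/mo['m00']+y0,w,hh,int(s[i,4])))
    return out
br=lambda h:(h[...,0]>12)&(h[...,0]<32)&(h[...,1]>120)&(h[...,2]>60)
for n,img,rois in(('scene',a,[(270,125,300,165),(305,175,335,215),(115,225,150,270),(275,190,300,230)]),('side',b,[(240,260,270,300),(183,198,210,235),(330,112,358,145),(217,177,240,212)])):
    for r in rois:
        for c in cents(img,r,br): print(n,'ring',np.round(c,1),ray_plane(n,c[0],c[1],.056 if r!=rois[2] else .061).round(4))
dk=lambda h:(h[...,2]<45)
for n,img,r in(('scene',a,(150,215,225,262)),('side',b,(275,140,335,178))):
    for c in cents(img,r,dk): print(n,'disc',np.round(c,1),ray_plane(n,c[0],c[1],.007).round(4))
E
```

```text
scene ring [285. 136.  13.   9.  53.] [0.4602 0.1458 0.056 ]
scene ring [320.8 187.1  14.   11.   70. ] [0.6276 0.1259 0.056 ]
scene ring [130.9 242.4  17.   14.   92. ] [ 0.5648 -0.2487  0.061 ]
scene ring [286.  201.6  15.   12.   76. ] [0.624  0.0459 0.056 ]
side ring [254.1 272.5  17.   16.  122. ] [0.458  0.1463 0.056 ]
side ring [193.5 208.8  16.   13.   96. ] [0.6256 0.1264 0.056 ]
side ring [344.6 120.8  14.    9.   60. ] [ 0.5633 -0.248   0.061 ]
side ring [226.9 185.1  15.   11.   83. ] [0.6218 0.0463 0.056 ]
scene disc [218.7 230.3   7.   16.   21. ] [ 0.5838 -0.086   0.007 ]
scene disc [205.8 236.2  22.   16.  228. ] [ 0.5836 -0.1143  0.007 ]
scene disc [172.5 246.3  23.   16.  252. ] [ 0.5723 -0.1802  0.007 ]
scene disc [203.3 255.7  41.   12.   69. ] [ 0.6227 -0.138   0.007 ]
side disc [319.  151.1  17.   11.   63. ] [ 0.5771 -0.1866  0.007 ]
side disc [295.2 164.5  18.   10.   65. ] [ 0.5895 -0.1203  0.007 ]
```

View pics/crop1.png

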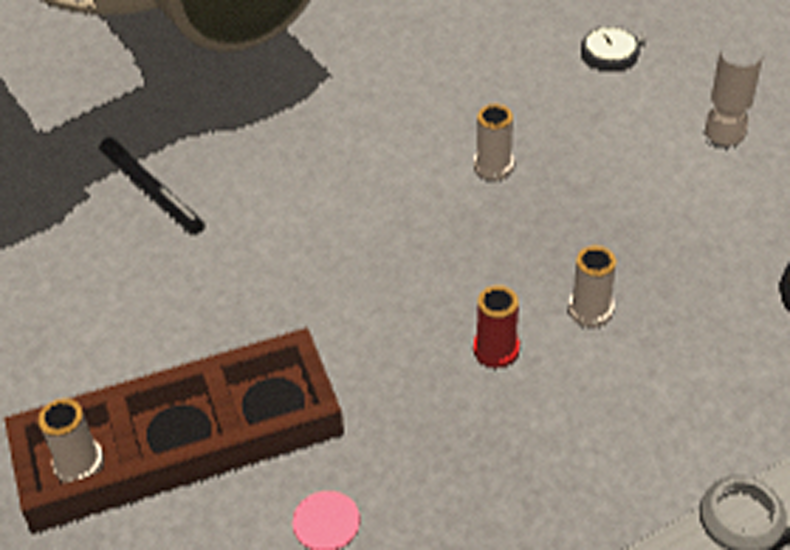

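```bash
python3 - <<'E'
from h import *
for n,f in(('scene','s1'),('side','d1')):
    im=cv2.imread(f'pics/{f}.png');P=cloud(n,np.load(f'pics/{f}.npy'))
    h=cv2.cvtColor(im,cv2.COLOR_BGR2HSV)
    m=(abs(P[...,2]-.028)<.004)&(P[...,0]>.48)&(P[...,0]<.66)&(P[...,1]>-.32)&(P[...,1]<-.04)&((h[...,0]<15)|(h[...,0]>170))&(h[...,1]>90)
    v,u=np.nonzero(m); q=np.array([ray_plane(n,a,b,.028)[:2] for a,b in zip(u,v)],np.float32)
    r=cv2.minAreaRect(q); c=np.array(r[0]);bx=cv2.boxPoints(r)
    print(n,len(q),'z',np.median(P[...,2][m]).round(4),c.round(4),np.array(r[1]).round(4),r[2])
    e=[bx[1]-bx[0],bx[2]-bx[1]];e=max(e,key=np.linalg.norm);e=e/np.linalg.norm(e);e=e if e[1]>0 else -e
    print(' row dir',e,np.degrees(np.arctan2(e[1],e[0])),[ (c+k*.068*e).round(4) for k in(-1,0,1)])
s=env.observe();R=np.array(s['tool_rot']);print('jaw az',np.degrees(np.arctan2(R[1,2],R[0,2])))
E
```

```text
scene 1904 z 0.0271 [ 0.5783 -0.1821] [0.2136 0.0821] 80.51840209960938
 row dir [0.16473104 0.98633856] 80.518394 [array([ 0.5671, -0.2492]), array([ 0.5783, -0.1821]), array([ 0.5895, -0.1151])]Traceback (most recent call last):
  File "<stdin>", line 6, in <module>
  File "h.py", line 6, in ray_plane
    c=env.camera_model(n);K,R,t=map(np.array,(c['camera_matrix'],c['R'],c['t']))
ValueError: time passes only in moves, steps and waits
```

```bash
python3 - <<'E'
import re
s=open('h.py').read().replace("c=env.camera_model(n);","c=cm(n);").replace("def snap","import functools\n@functools.lru_cache\ndef cm(n): return env.camera_model(n)\ndef snap",1)
open('h.py','w').write(s)
E
python3 - <<'E'
from h import *
for n,f in(('side','d1'),):
    im=cv2.imread(f'pics/{f}.png');P=cloud(n,np.load(f'pics/{f}.npy'))
    h=cv2.cvtColor(im,cv2.COLOR_BGR2HSV)
    m=(abs(P[...,2]-.028)<.004)&(P[...,0]>.48)&(P[...,0]<.66)&(P[...,1]>-.32)&(P[...,1]<-.04)&((h[...,0]<15)|(h[...,0]>170))&(h[...,1]>90)
    v,u=np.nonzero(m); q=np.array([ray_plane(n,a,b,.028)[:2] for a,b in zip(u,v)],np.float32)
    r=cv2.minAreaRect(q); c=np.array(r[0]);bx=cv2.boxPoints(r)
    print(n,len(q),'z',np.median(P[...,2][m]).round(4),c.round(4),np.array(r[1]).round(4),r[2])
    e=[bx[1]-bx[0],bx[2]-bx[1]];e=max(e,key=np.linalg.norm);e=e/np.linalg.norm(e);e=e if e[1]>0 else -e
    print(' row dir',e,np.degrees(np.arctan2(e[1],e[0])),[ (c+k*.068*e).round(4) for k in(-1,0,1)])
s=env.observe();R=np.array(s['tool_rot']);print('t',s['time_s'],'jaw az',np.degrees(np.arctan2(R[1,2],R[0,2])))
E
```

```text
side 1328 z 0.0276 [ 0.574 -0.18 ] [0.217  0.0807] 80.59036254882812
 row dir [0.1634917 0.9865448] 80.59038 [array([ 0.5629, -0.2471]), array([ 0.574, -0.18 ]), array([ 0.5851, -0.1129])]
t 0.1 jaw az -73.51148191058141
```

Both views agree to about 2 mm on the sockets: A (0.459,0.146), B (0.6266,0.126).
- The block top fits as 214×81 mm at z≈0.0275, with the row at 80.5° azimuth.
- The empty pockets are near (0.576,-0.181) and (0.587,-0.114).
- The jaw azimuth should be -9.5°, so I turn +64°.

I'll move towards A at height.

```bash
python3 -m pendant '[[[0.42,0.93,0],0.53,1],[[0.42,0.93,0],0.53,1],[[0.42,0.93,0],0.53,1],[[0.42,0.93,0],0.53,1],[[0.42,0.93,0],0.53,1],[[0.42,0.93,0],0.53,1],[[0.42,0.93,0],0.53,1],[[0.42,0.93,0],0.53,1],[[0.42,0.93,0],0.53,1],[[0.42,0.93,0],0.53,1],[[0.42,0.93,0],0.53,1],[[0.42,0.93,0],0.53,1]]' 40
cat >> h.py <<'E'
def go(x,y,z,az=-9.5):
    s=env.observe();R=np.array(s['tool_rot']);p=np.array(s['position'])
    a=np.degrees(np.arctan2(R[1,2],R[0,2]))
    print('t',round(s['time_s'],2),'p',p.round(4),'az',a.round(2),'grip',round(s['grip_width'],4),'F',np.round(s['ft_force'],1))
    print('shift units',((np.array([x,y,z])-p)/.03).round(2),'turn units',round((az-a)/5,2))
E
python3 -c "from h import *; go(.459,.146,.21)"
```

```text
time_s: 1.1
position: [0.3075, -0.191, 0.21]
tool_rot: [[-0.664, -0.0, 0.748], [-0.748, 0.0, -0.664], [-0.0, -1.0, -0.0]]
ft_force: [0.3, -0.4, 0.6]
grip_width: 0.0853
t 1.1 p [ 0.3075 -0.191   0.21  ] az -41.6 grip 0.0853 F [ 0.3 -0.4  0.6]
shift units [ 5.05 11.23  0.  ] turn units 6.42
```

```bash
python3 -m pendant '[[[0.42,0.94,0],0.53,1],[[0.42,0.94,0],0.53,1],[[0.42,0.94,0],0.53,1],[[0.42,0.94,0],0.53,1],[[0.42,0.94,0],0.53,1],[[0.42,0.94,0],0.53,1],[[0.42,0.94,0],0.53,1],[[0.42,0.94,0],0.53,1],[[0.42,0.94,0],0.53,1],[[0.42,0.94,0],0.53,1],[[0.42,0.94,0],0.53,1],[[0.42,0.94,0],0.53,1]]'
python3 - <<'E'
from h import *
snap('wrist','w1'); go(.459,.146,.21)
E
```

```text
time_s: 2.1
position: [0.4587, 0.1475, 0.2099]
tool_rot: [[-0.17, -0.001, 0.986], [-0.986, -0.0, -0.17], [0.0, -1.0, -0.001]]
ft_force: [0.9, -0.3, 0.5]
grip_width: 0.0853
t 2.15 p [0.4602 0.151  0.2097] az -9.48 grip 0.0854 F [-1.7 -0.  -1. ]
shift units [-0.04 -0.17  0.01] turn units -0.0
```

View pics/w1.png

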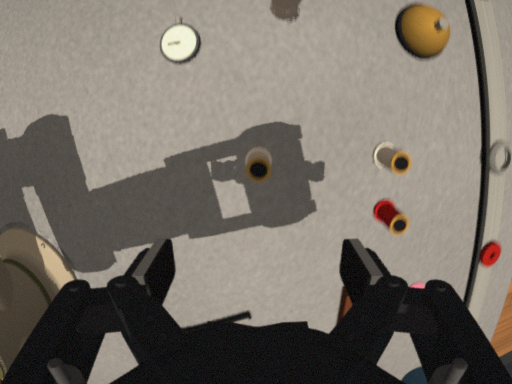

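The wrist view shows socket A's brass top at about (258,171), laterally between the fingers, with B at (400,162) and red at (398,223). I'll cross-check A and B by fisheye ray onto z=0.056.

```bash
cat >> h.py <<'E'
def wray(u,v,z,s=None):
    s=s or env.observe();c=cm('wrist');K=np.array(c['camera_matrix']);T=np.array(c['tool_from_camera'])
    d=np.array([u-K[0,2],v-K[1,2]]);r=np.linalg.norm(d);th=r/K[0,0]
    k=np.r_[d/r*np.sin(th),np.cos(th)]
    R=np.array(s['tool_rot']);o=R@T[:3,3]+np.array(s['position']);k=R@T[:3,:3]@k
    return o+k*(z-o[2])/k[2]
E
python3 - <<'E'
from h import *
im=cv2.imread('pics/w1.png');h=cv2.cvtColor(im,cv2.COLOR_BGR2HSV)
m=((h[...,0]>10)&(h[...,0]<32)&(h[...,1]>110)&(h[...,2]>50)).astype(np.uint8)
for x0,y0,x1,y1 in((240,140,280,190),(380,140,415,180)):
    p=cv2.convexHull(cv2.findNonZero(m[y0:y1,x0:x1]));M=cv2.moments(p);u,v=M['m10']/M['m00']+x0,M['m01']/M['m00']+y0
    print(u,v,cv2.boundingRect(p),wray(u,v,.056))
go(.459,.146,.024)
E
```

```text
258.1087835354649 169.3579566335906 (6, 18, 25, 24) [0.46121065 0.15305526 0.056     ]
400.17446393762185 162.54239766081872 (10, 12, 21, 22) [0.62801134 0.13544285 0.056     ]
t 2.15 p [0.4602 0.151  0.2097] az -9.48 grip 0.0854 F [-1.7 -0.  -1. ]
shift units [-0.04 -0.17 -6.19] turn units -0.0
```

Socket A agrees to about 3 mm once I allow for arm motion during that picture. I'll lower halfway, let it settle and look again.

```bash
python3 -m pendant '[[[0,-0.03,-0.9],0,1],[[0,0,-0.9],0,1],[[0,0,-0.9],0,1],[[0,0,-0.9],0,1],[[0,0,0],0,1],[[0,0,0],0,1],[[0,0,0],0,1]]'
python3 - <<'E'
from h import *
s=env.observe();im,_=snap('wrist','w2');im=im[:,:,::-1];h=cv2.cvtColor(np.ascontiguousarray(im),cv2.COLOR_BGR2HSV)
m=((h[...,0]>10)&(h[...,0]<32)&(h[...,1]>110)&(h[...,2]>50)).astype(np.uint8);m[:100]=0;m[:,:200]=0;m[:,320:]=0
p=cv2.convexHull(cv2.findNonZero(m));M=cv2.moments(p);u,v=M['m10']/M['m00'],M['m01']/M['m00']
print(u,v,cv2.boundingRect(p),wray(u,v,.056,s))
go(.459,.147,.024)
E
```

```text
time_s: 2.73
position: [0.4593, 0.1449, 0.1034]
tool_rot: [[-0.172, 0.002, 0.985], [-0.985, 0.0, -0.172], [-0.0, -1.0, 0.002]]
ft_force: [0.3, 0.1, 0.4]
grip_width: 0.0857
256.46975806451616 200.49731182795696 (239, 183, 36, 36) [0.45895893 0.14758942 0.056     ]
t 2.78 p [0.4595 0.145  0.1037] az -9.91 grip 0.0854 F [-0.4 -0.2  0.5]
shift units [-0.02  0.07 -2.66] turn units 0.08
```

View pics/w2.png

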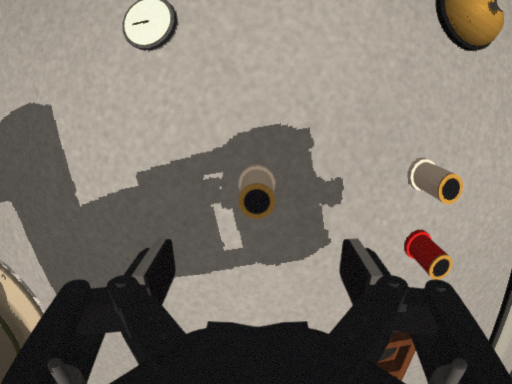

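The ring is at (256,200), giving (0.459,0.1476), which matches. Going down and closing.

```bash
python3 -m pendant '[[[-0.02,0.07,-0.9],0.08,1],[[0,0,-0.9],0,1],[[0,0,-0.8],0,1],[[0,0,0],0,1],[[0,0,0],0,0.2],[[0,0,0],0,0.2],[[0,0,0],0,0.1],[[0,0,0],0,0],[[0,0,0],0,0],[[0,0,0],0,0],[[0,0,0],0,0],[[0,0,0],0,0]]' 40
python3 -c "from h import *; go(.459,.146,.024)"
```

```text
time_s: 3.78
position: [0.4587, 0.1471, 0.0253]
tool_rot: [[-0.165, 0.002, 0.986], [-0.986, 0.0, -0.165], [-0.001, -1.0, 0.002]]
ft_force: [1.1, -0.6, 8.5]
grip_width: 0.0261
t 3.78 p [0.4587 0.1471 0.0253] az -9.51 grip 0.0261 F [ 1.1 -0.6  8.5]
shift units [ 0.01 -0.04 -0.04] turn units 0.0
```

The grip stopped at 26 mm on the 28 mm body. Lifting and checking.

```bash
python3 -m pendant '[[[0,0,0.4],0,0],[[0,0,0.8],0,0],[[0,0,0.9],0,0],[[0,0,0.9],0,0],[[0,0,0],0,0],[[0,0,0],0,0]]'
python3 - <<'E'
from h import *
go(.576,-.181,.15)
snap('wrist','w3'); 
E
```

```text
time_s: 4.28
position: [0.4585, 0.1471, 0.1154]
tool_rot: [[-0.165, 0.003, 0.986], [-0.986, 0.0, -0.165], [-0.001, -1.0, 0.003]]
ft_force: [-0.2, -0.0, -2.0]
grip_width: 0.0256
t 4.28 p [0.4585 0.1471 0.1154] az -9.51 grip 0.0256 F [-0.2 -0.  -2. ]
shift units [  3.92 -10.94   1.15] turn units 0.0
```

View pics/w3.png

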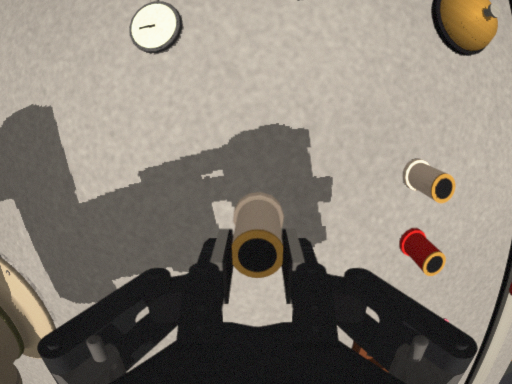

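The socket is held straight between the pads, ring at (257,254). Carrying it over the middle pocket.

```bash
python3 -m pendant '[[[0.16,-0.45,0.2],0,0],[[0.35,-0.96,0.2],0,0],[[0.35,-0.96,0.2],0,0],[[0.35,-0.96,0.2],0,0],[[0.35,-0.96,0],0,0],[[0.35,-0.96,0],0,0],[[0.35,-0.96,0],0,0],[[0.35,-0.96,0],0,0],[[0.35,-0.96,0],0,0],[[0.35,-0.96,0],0,0],[[0.35,-0.96,0],0,0],[[0.26,-0.89,0],0,0]]'
python3 -m pendant '[[[0,0,0],0,0],[[0,0,0],0,0],[[0,0,0],0,0]]'
python3 - <<'E'
from h import *
go(.576,-.181,.0325)
snap('wrist','w4'); snap('side','d4');snap('scene','s4')
E
```

```text
time_s: 5.33
position: [0.5754, -0.1827, 0.1363]
tool_rot: [[-0.166, -0.002, 0.986], [-0.986, 0.001, -0.166], [-0.001, -1.0, -0.003]]
ft_force: [0.6, 0.5, -0.5]
grip_width: 0.0261
time_s: 5.58
position: [0.5749, -0.1804, 0.1369]
tool_rot: [[-0.165, -0.002, 0.986], [-0.986, 0.002, -0.165], [-0.001, -1.0, -0.002]]
ft_force: [-0.4, 0.3, -0.8]
grip_width: 0.0259
t 5.58 p [ 0.5749 -0.1804  0.1369] az -9.51 grip 0.0259 F [-0.4  0.3 -0.8]
shift units [ 0.04 -0.02 -3.48] turn units 0.0
```

View pics/w4.png

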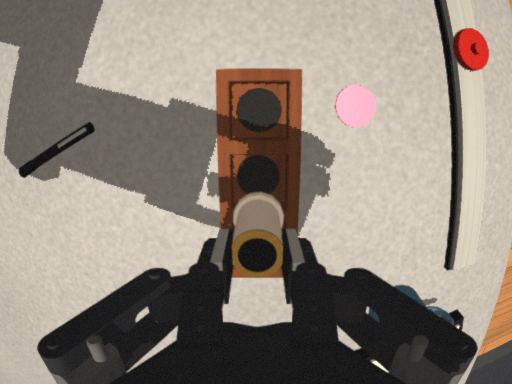

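View pics/d4.png

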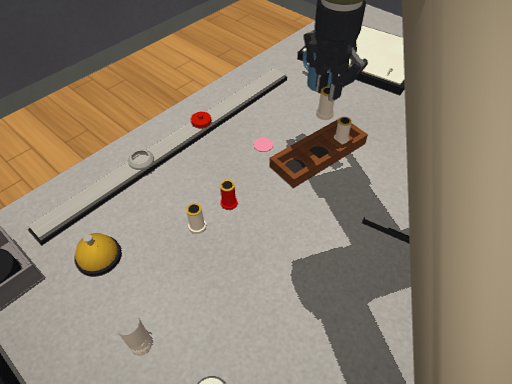

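The wrist view looks square on the row, with the discs at (259,109) for the end pocket and (258,175) for the middle one. I'll cast both.

```bash
python3 - <<'E'
from h import *
im=cv2.imread('pics/w4.png')
s=env.observe()
m=(im.max(2)<48).astype(np.uint8)
n,l,st,c=cv2.connectedComponentsWithStats(m[80:200,225:295])
for i in range(1,n):
    if st[i,4]>100:
        x,y,w,h=st[i,:4]; print(st[i],c[i]+[225,80],wray(x+w/2-.5+225,y+h/2-.5+80,.007,s).round(4),wray(*(c[i]+[225,80]),.007,s).round(4))
print([wray(u,v,.028,s).round(4) for u,v in((217,69),(302,69),(259,69))])
go(.576,-.181,.0325)
E
```

```text
[ 14  39  37  13 215] [255.92093023 125.89302326] [ 0.5832 -0.1283  0.007 ] [ 0.582 -0.129  0.007]
[  12   75   43   38 1279] [258.03362002 174.41594996] [ 0.5761 -0.1772  0.007 ] [ 0.576  -0.1781  0.007 ]
[array([ 0.5564, -0.0691,  0.028 ]), array([ 0.6324, -0.0816,  0.028 ]), array([ 0.5938, -0.076 ,  0.028 ])]
t 5.73 p [ 0.5752 -0.18    0.1379] az -9.44 grip 0.0258 F [ 0.2 -0.5 -0.7]
shift units [ 0.03 -0.03 -3.51] turn units -0.01
```

The middle pocket comes out at (0.576,-0.180) by every method, and we're over it within 1 mm. Lowering.

```bash
python3 -m pendant '[[[0.03,0,-0.8],0,0],[[0,0,-0.9],0,0],[[0,0,-0.9],0,0],[[0,0,-0.6],0,0],[[0,0,-0.15],0,0],[[0,0,0],0,0],[[0,0,0],0,0]]'
python3 - <<'E'
from h import *
go(.576,-.181,.0325)
snap('scene','s5')
im=cv2.imread('pics/s5.png');cv2.imwrite('pics/s5c.png',cv2.resize(im[160:300,80:280],(800,560),interpolation=2))
E
```

```text
time_s: 6.32
position: [0.577, -0.181, 0.0387]
tool_rot: [[-0.165, 0.001, 0.986], [-0.986, -0.001, -0.165], [0.0, -1.0, 0.001]]
ft_force: [-0.0, 0.0, -0.3]
grip_width: 0.0257
t 6.32 p [ 0.577  -0.181   0.0387] az -9.48 grip 0.0257 F [-0.   0.  -0.3]
shift units [-0.03  0.   -0.21] turn units -0.0
```

View pics/s5c.png

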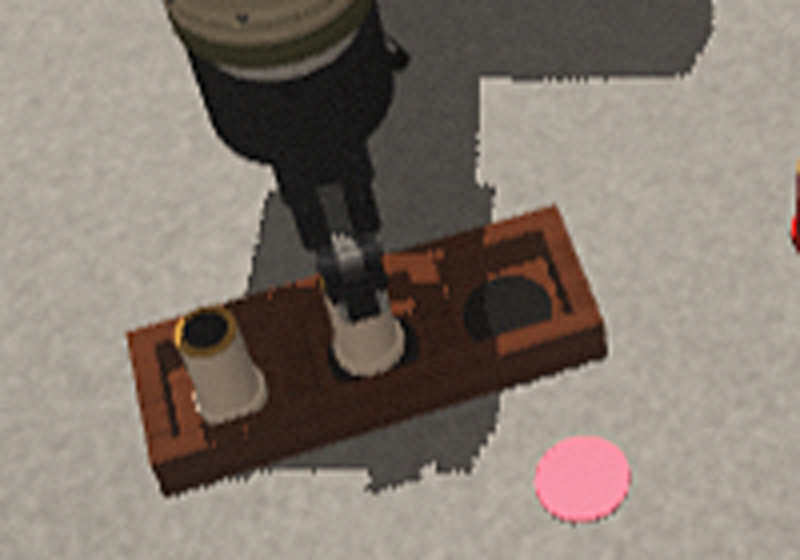

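The socket's foot is inside the middle pocket, centred over its disc. Lowering the last few mm.

```bash
python3 -m pendant '[[[0,0,-0.1],0,0],[[0,0,-0.08],0,0],[[0,0,0],0,0],[[0,0,0],0,0]]'
python3 -c "from h import *; go(.576,-.181,.0325)"
```

```text
time_s: 6.7
position: [0.5765, -0.1812, 0.0325]
tool_rot: [[-0.165, 0.0, 0.986], [-0.986, -0.0, -0.165], [0.0, -1.0, 0.0]]
ft_force: [-0.6, -1.1, -0.7]
grip_width: 0.026
t 6.7 p [ 0.5765 -0.1812  0.0325] az -9.51 grip 0.026 F [-0.6 -1.1 -0.7]
shift units [-0.02  0.01  0.  ] turn units 0.0
```

```bash
python3 -m pendant '[[[0,0,-0.04],0,0],[[0,0,0],0,0],[[0,0,0],0,0]]'
```

```text
time_s: 6.95
position: [0.5769, -0.1814, 0.0323]
tool_rot: [[-0.165, 0.002, 0.986], [-0.986, -0.001, -0.165], [0.001, -1.0, 0.002]]
ft_force: [-0.8, 0.6, 7.8]
grip_width: 0.0258
```

It's touching the disc (7.8 N upward). Releasing and rising.

```bash
python3 -m pendant '[[[0,0,0],0,0.5],[[0,0,0],0,0.6],[[0,0,0],0,0.7],[[0,0,0],0,0.8],[[0,0,0.3],0,1],[[0,0,0.6],0,1],[[0,0,0.9],0,1],[[0,0,0.9],0,1],[[0,0,0.9],0,1],[[0,0,0],0,1]]'
python3 - <<'E'
from h import *
go(.6266,.127,.14)
snap('wrist','w6')
E
```

```text
time_s: 7.78
position: [0.5784, -0.1821, 0.1453]
tool_rot: [[-0.165, 0.009, 0.986], [-0.986, -0.005, -0.165], [0.003, -1.0, 0.009]]
ft_force: [0.8, 0.0, 0.2]
grip_width: 0.0856
t 7.78 p [ 0.5784 -0.1821  0.1453] az -9.5 grip 0.0856 F [0.8 0.  0.2]
shift units [ 1.61 10.3  -0.18] turn units 0.0
```

View pics/w6.png

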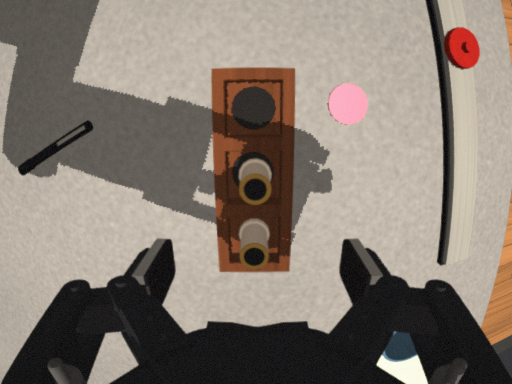

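Socket A stands upright in the middle pocket, ring at (255,188), and the end pocket disc at (254,107) is free. Now over to B. I'll cast both points first so I can aim the second placing.

```bash
python3 -m pendant '[[[0.07,0.45,0],0,1],[[0.15,0.9,0],0,1],[[0.15,0.9,0],0,1],[[0.15,0.9,0],0,1],[[0.15,0.9,0],0,1],[[0.15,0.9,0],0,1],[[0.15,0.9,0],0,1],[[0.15,0.9,0],0,1],[[0.15,0.9,0],0,1],[[0.15,0.9,0],0,1],[[0.15,0.9,0],0,1],[[0.1,0.85,-0.4],0,1]]'
python3 -m pendant '[[[0,0,-0.5],0,1],[[0,0,-0.3],0,1],[[0,0,0],0,1],[[0,0,0],0,1],[[0,0,0],0,1]]'
python3 - <<'E'
from h import *
s=env.observe();im,_=snap('wrist','w7');im=im[:,:,::-1];h=cv2.cvtColor(np.ascontiguousarray(im),cv2.COLOR_BGR2HSV)
m=((h[...,0]>10)&(h[...,0]<32)&(h[...,1]>110)&(h[...,2]>50)).astype(np.uint8)
n,l,st,c=cv2.connectedComponentsWithStats(m)
for i in range(1,n):
    if st[i,4]>60:
        p=cv2.convexHull(cv2.findNonZero((l==i).astype(np.uint8)));M=cv2.moments(p);u,v=M['m10']/M['m00'],M['m01']/M['m00']
        print(round(u),round(v),st[i],wray(u,v,.056,s).round(4))
go(.6266,.127,.024)
E
```

```text
time_s: 8.83
position: [0.6268, 0.1303, 0.1277]
tool_rot: [[-0.165, 0.002, 0.986], [-0.986, 0.0, -0.165], [-0.001, -1.0, 0.002]]
ft_force: [0.4, -1.1, -0.1]
grip_width: 0.0854
time_s: 9.25
position: [0.6267, 0.1272, 0.1036]
tool_rot: [[-0.166, 0.001, 0.986], [-0.986, -0.0, -0.166], [-0.0, -1.0, 0.001]]
ft_force: [0.2, 0.2, 1.2]
grip_width: 0.0852
321 12 [ 280    0   81   31 1831] [0.695  0.2604 0.056 ]
508 15 [503   0   9  47 219] [0.8865 0.266  0.056 ]
258 203 [240 185  37  36 540] [0.627 0.128 0.056]
501 305 [ 482  211   30  154 2208] [ 0.9048 -0.0619  0.056 ]
269 288 [254 275  31  27 372] [0.6233 0.0487 0.056 ]
t 9.3 p [0.6269 0.1272 0.1038] az -9.57 grip 0.0854 F [ 0.4 -0.6 -0. ]
shift units [-0.01 -0.01 -2.66] turn units 0.01
```

View pics/w7.png

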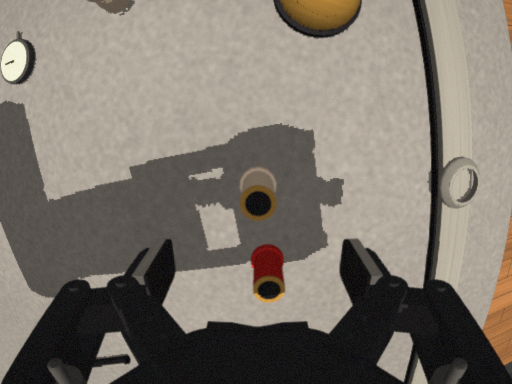

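White socket B's ring is at (258,203), giving (0.627,0.128), under the TCP. The red decoy at (269,288) is 80 mm away, outside the finger path. Going down and gripping.

```bash
python3 -m pendant '[[[0,0.02,-0.9],0,1],[[0,0,-0.9],0,1],[[0,0,-0.8],0,1],[[0,0,0],0,1],[[0,0,0],0,0.2],[[0,0,0],0,0.2],[[0,0,0],0,0.1],[[0,0,0],0,0],[[0,0,0],0,0],[[0,0,0],0,0],[[0,0,0],0,0],[[0,0,0],0,0]]' 40
python3 -m pendant '[[[0,0,0.4],0,0],[[0,0,0.8],0,0],[[0,0,0.9],0,0],[[0,0,0.9],0,0],[[0,0,0.6],0,0],[[0,0,0],0,0]]'
python3 - <<'E'
from h import *
go(.5868,-.114,.137)
snap('wrist','w8')
E
```

```text
time_s: 10.3
position: [0.6272, 0.1285, 0.0264]
tool_rot: [[-0.165, 0.002, 0.986], [-0.986, -0.0, -0.165], [-0.0, -1.0, 0.002]]
ft_force: [-0.6, 0.2, 6.3]
grip_width: 0.0259
time_s: 10.8
position: [0.6282, 0.1286, 0.1377]
tool_rot: [[-0.165, 0.008, 0.986], [-0.986, 0.0, -0.165], [-0.001, -1.0, 0.008]]
ft_force: [0.6, 0.7, -0.8]
grip_width: 0.0258
t 10.8 p [0.6282 0.1286 0.1377] az -9.5 grip 0.0258 F [ 0.6  0.7 -0.8]
shift units [-1.38 -8.09 -0.02] turn units 0.0
```

View pics/w8.png

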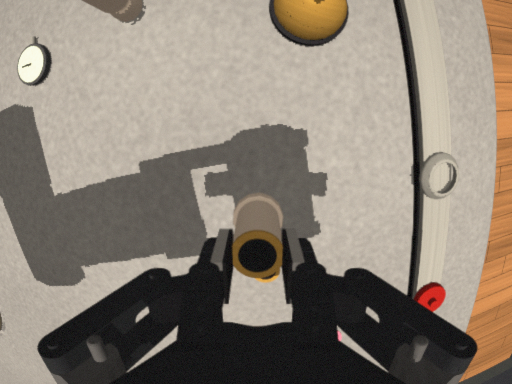

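B is held straight, ring at (257,254). Carrying it to the end pocket.

```bash
python3 -m pendant '[[[-0.07,-0.4,0],0,0],[[-0.15,-0.8,0],0,0],[[-0.15,-0.9,0],0,0],[[-0.15,-0.9,0],0,0],[[-0.15,-0.9,0],0,0],[[-0.15,-0.9,0],0,0],[[-0.15,-0.9,0],0,0],[[-0.15,-0.9,0],0,0],[[-0.15,-0.9,0],0,0],[[-0.11,-0.6,0],0,0],[[0,0,0],0,0],[[0,0,0],0,0]]'
python3 -m pendant '[[[0,0,0],0,0],[[0,0,0],0,0]]'
python3 - <<'E'
from h import *
s=env.observe();go(.587,-.114,.0334)
snap('wrist','w9')
E
```

```text
time_s: 11.85
position: [0.584, -0.1156, 0.1315]
tool_rot: [[-0.167, -0.003, 0.986], [-0.986, 0.001, -0.167], [-0.001, -1.0, -0.003]]
ft_force: [0.7, 0.7, -0.6]
grip_width: 0.0254
time_s: 12.02
position: [0.5849, -0.1137, 0.1324]
tool_rot: [[-0.164, -0.001, 0.986], [-0.986, 0.001, -0.164], [-0.0, -1.0, -0.001]]
ft_force: [-1.2, 0.3, 0.1]
grip_width: 0.0259
t 12.02 p [ 0.5849 -0.1137  0.1324] az -9.45 grip 0.0259 F [-1.2  0.3  0.1]
shift units [ 0.07 -0.01 -3.3 ] turn units -0.01
```

View pics/w9.png

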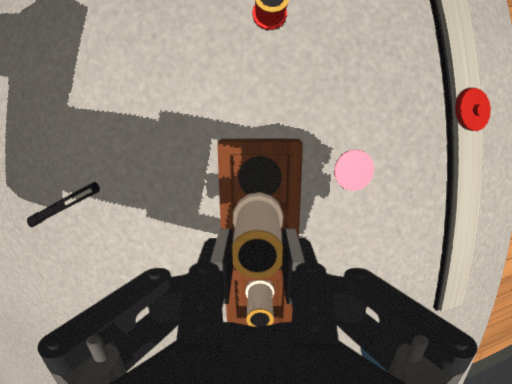

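The visible disc at (259,175) is the end pocket ahead of the held socket, as before. The third socket shows at (260,300), and A is hidden behind the held one. The alignment is right, so I'm lowering.

```bash
python3 -m pendant '[[[0.06,0,-0.8],0,0],[[0,0,-0.9],0,0],[[0,0,-0.8],0,0],[[0,0,-0.5],0,0],[[0,0,-0.1],0,0],[[0,0,0],0,0],[[0,0,0],0,0]]'
python3 - <<'E'
from h import *
go(.587,-.114,.0325)
snap('scene','s10')
im=cv2.imread('pics/s10.png');cv2.imwrite('pics/s10c.png',cv2.resize(im[160:300,80:280],(800,560),interpolation=2))
E
```

```text
time_s: 12.65
position: [0.5875, -0.1143, 0.041]
tool_rot: [[-0.165, 0.001, 0.986], [-0.986, -0.001, -0.165], [0.0, -1.0, 0.001]]
ft_force: [0.7, -0.2, -0.6]
grip_width: 0.0253
t 12.65 p [ 0.5875 -0.1143  0.041 ] az -9.47 grip 0.0253 F [ 0.7 -0.2 -0.6]
shift units [-0.02  0.01 -0.28] turn units -0.01
```

View pics/s10c.png

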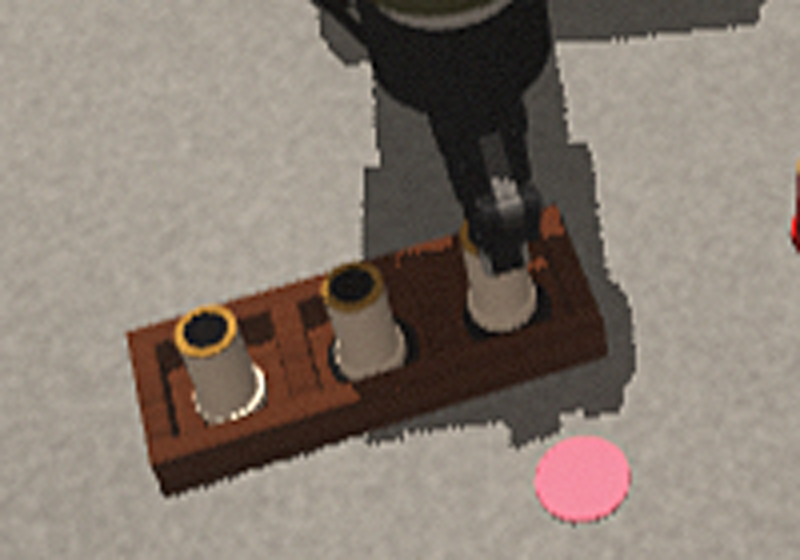

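A stands upright in the middle pocket, and B's foot is in the end pocket over its disc. Lowering the last 7 to 8 mm in two calls.

```bash
python3 -m pendant '[[[0,0,-0.12],0,0],[[0,0,-0.11],0,0],[[0,0,0],0,0],[[0,0,0],0,0]]'
```

```text
time_s: 13.03
position: [0.5873, -0.1147, 0.0336]
tool_rot: [[-0.165, 0.001, 0.986], [-0.986, -0.0, -0.165], [0.0, -1.0, 0.001]]
ft_force: [1.4, 0.3, 2.2]
grip_width: 0.0256
```

```bash
python3 -m pendant '[[[0,0,-0.03],0,0],[[0,0,0],0,0],[[0,0,0],0,0]]'
```

```text
time_s: 13.28
position: [0.5876, -0.1148, 0.0334]
tool_rot: [[-0.165, 0.002, 0.986], [-0.986, -0.001, -0.165], [0.0, -1.0, 0.002]]
ft_force: [0.3, 0.1, 8.6]
grip_width: 0.0256
```

It's seated at 8.6 N. Releasing, rising and backing off.

```bash
python3 -m pendant '[[[0,0,0],0,0.5],[[0,0,0],0,0.6],[[0,0,0],0,0.7],[[0,0,0],0,0.8],[[0,0,0.3],0,1],[[0,0,0.6],0,1],[[0,0,0.9],0,1],[[0,0,0.9],0,1],[[0,0,0.9],0,1],[[-0.7,0.3,0.3],0,1],[[-0.9,0.4,0.3],0,1],[[-0.9,0.4,0],0,1]]'
python3 -m pendant '[[[-0.9,0.6,0],0,1],[[-0.9,0.6,0],0,1],[[0,0,0],0,1],[[0,0,0],0,1],[[0,0,0],0,1]]'
python3 - <<'E'
from h import *
go(.5,0,.15)
snap('scene','s11');snap('side','d11')
a=cv2.imread('pics/s11.png');b=cv2.imread('pics/d11.png')
cv2.imwrite('pics/fin.png',np.vstack([cv2.resize(a[200:300,90:250],(480,300),interpolation=2),cv2.resize(b[90:190,240:400],(480,300),interpolation=2)]))
for n,im,(x0,y0,x1,y1) in(('scene',a,(100,190,240,290)),('side',b,(265,100,370,190))):
    h=cv2.cvtColor(im,cv2.COLOR_BGR2HSV);m=((h[...,0]>14)&(h[...,0]<32)&(h[...,1]>120)&(h[...,2]>60)).astype(np.uint8)
    k,l,st,c=cv2.connectedComponentsWithStats(m[y0:y1,x0:x1])
    for i in range(1,k):
        if st[i,4]>=25: 
            p=cv2.convexHull(cv2.findNonZero((l==i).astype(np.uint8)));M=cv2.moments(p);u,v=M['m10']/M['m00']+x0,M['m01']/M['m00']+y0
            print(n,round(u),round(v),st[i,2:],ray_plane(n,u,v,.063).round(4))
E
```

```text
time_s: 14.28
position: [0.5117, -0.0815, 0.1604]
tool_rot: [[-0.165, 0.003, 0.986], [-0.986, -0.001, -0.165], [0.001, -1.0, 0.004]]
ft_force: [0.3, -1.0, 1.7]
grip_width: 0.0855
time_s: 14.7
position: [0.4587, -0.0459, 0.1589]
tool_rot: [[-0.165, 0.002, 0.986], [-0.986, -0.001, -0.165], [0.0, -1.0, 0.002]]
ft_force: [1.3, 0.2, -0.9]
grip_width: 0.0855
t 14.7 p [ 0.4587 -0.0459  0.1589] az -9.51 grip 0.0855 F [ 1.3  0.2 -0.9]
shift units [ 1.38  1.53 -0.3 ] turn units 0.0
scene 202 221 [15 12 86] [ 0.5876 -0.1166  0.063 ]
scene 168 231 [16 12 90] [ 0.5775 -0.1822  0.063 ]
scene 131 242 [15 14 88] [ 0.5666 -0.2487  0.063 ]
side 342 122 [10  9 32] [ 0.5649 -0.2397  0.063 ]
side 322 133 [14  9 49] [ 0.5727 -0.1824  0.063 ]
side 297 147 [15 10 80] [ 0.586  -0.1169  0.063 ]
```

View pics/fin.png

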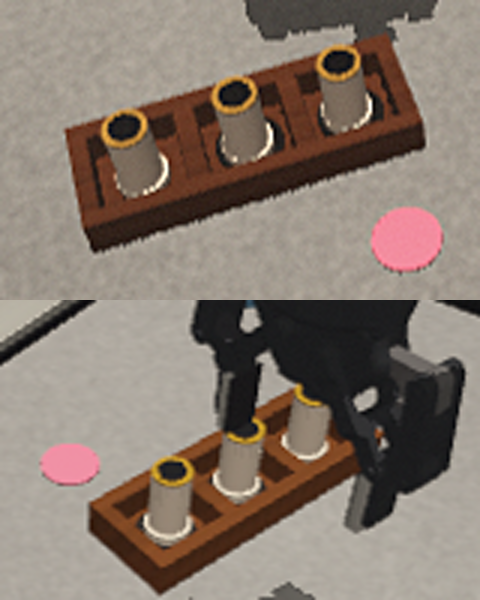

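Both views show A and B upright on the disc pockets, within about 3 mm of the pocket centres. The gripper is clear, so I'm handing in.

```bash
python3 -c "
from rig import env
env.close_job()"
```

```text
the job is handed in; nothing more can be done
```

I placed both loose white brass-ringed sockets upright in the two empty pockets, released them, backed the open gripper clear and handed the job in at about 15 s of the 54 s. The socket that started nearer the robot went in the middle pocket, the farther one in the end pocket. I never handled the red decoy, the spacer or the pink disc.

- **Position:** the final ring positions were about (0.577, -0.182) and (0.587, -0.117). The measured pocket centres were (0.576, -0.181) and (0.587, -0.114), so both are within about 3 mm.
- **Seating and force:** each socket touched its disc at 8–9 N before release, the largest wrist force I read.
- **Small disagreements:** the scene and side cameras differed by 4–5 mm in x on the block and on the middle socket, where the gripper partly hid the side view. That is well inside the 20 mm tolerance. The gripper reads 26 mm on the 28 mm body. I had no direct height or tilt measurement after release, only the contact force and the pictures.

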